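Set the drained rack and the wiped splash shield back on their feet

TASK

The bench has just been wiped down: the big white tube rack was left standing on its end to drain, and the splash shield was laid flat on its amber panel with its white foot plate sticking up. Using only pushes of the fingertips, tip the rack over onto its wide base so that its holes face up, and tip the shield back up so that it rests on its foot plate with the panel upright; either may be done first. Do not lift, carry or shove them along the bench - each should turn over about where it is - and leave the other things on the bench undisturbed.

Things in the scene. Friction and masses are not known exactly. Their poses are not given: they have to be found in the camera images.
- rack: white plastic 50 ml tube rack, empty, 0.28 kg (x0.8-1.3), standing on its end: 160 mm tall, 70 mm thick. Origin: centre of the end it stands on; z up its length; +x out of the face with eight 30 mm holes (84 mm wide along y, outer face at x = +35 mm). At x = -35 mm is the outer face of the solid base plate, 100 mm wide, so wider than the holed face. When done, x points up, 70 mm high
- rack_edge (a point): middle of the rack's lower base edge, x = -35 mm, y = z = 0 in the rack's frame. The rack tips towards its own -x about this edge, which stays on the bench; pushing the middle of the holed face 25 to 40 mm below the top tips it with under 2 N and no sliding, and it falls by itself once leaning about 25 degrees
- shield: L-shaped splash shield, 0.75 kg (x0.8-1.2), 160 mm wide along y: clear amber panel 180 mm long, white steel foot plate 110 mm long at right angles, both 6 mm thick. It lies on the panel, foot plate standing up. Origin: underside of the panel; z up; panel from x = -35 to +145 mm, foot plate from x = -35 to -29 mm. When done, x points up and the panel stands 180 mm tall
- shield_edge (a point): middle of the shield's outer corner edge, where panel and foot plate meet: x = -35 mm, y = z = 0 in the shield's frame. The shield tips towards its own -x about this edge, which stays on the bench, when the inner (+x) face of the foot plate is pushed 20 to 30 mm below its top (2 to 3 N, no sliding); it falls onto the foot plate by itself once leaning about 35 degrees
- bottle: small clear reagent bottle with a blue cap, 56 mm across, 110 mm tall; origin at the centre of its underside; to be left alone
- beaker: clear plastic beaker, 68 mm across the rim, 85 mm tall; origin at the centre of its underside; to be left alone
- jar: squat clear jar with a white cap, 60 mm across, 70 mm tall; origin at the centre of its underside; to be left alone
- can: plain steel can standing up, 66 mm across, 100 mm tall; origin at the centre of its underside; to be left alone
Things that resemble listed ones, but are neither listed nor needed, are in the scene too. Of the things shaped like the shield, the clear one is meant.

How it is judged:
At the end, for the whole second after the job is handed in: The rack lies on its base, holes up, and the shield stands on its foot plate, panel upright (both within 0.1 rad), at rest on the bench, the edge each turned about within 80 mm of where it was at the start (angle between each of rack, shield's own x axis and vertical below 0.1 rad and height (world z) of each of rack_edge, shield_edge below 0.012 m and distance of each of rack_edge, shield_edge from where it was at the start of the episode below 0.08 m and linear speed of each of rack, shield below 0.02 m/s and angular speed of each of rack, shield below 0.1 rad/s); the robot touches nothing.
It fails at once if the rack is lifted, or tipped onto its holes (rack_edge more than 35 mm above the bench) (height (world z) of rack_edge above 0.035 m).
It fails at once if the shield is lifted (shield_edge more than 35 mm above the bench) (height (world z) of shield_edge above 0.035 m).
It fails at once if another thing on the bench is moved by more than 25 mm (distance of any of bottle, beaker, jar, can from where it was at the start of the episode above 0.025 m).
It fails at once if another thing is knocked over (tilted by more than 0.5 rad) (angle between any of bottle, beaker, jar, can's own z axis and vertical above 0.5 rad).
It also fails if it takes over 48 s, if anything falls off the work surface, if the arm or the gripper's body presses on something with over 40 N, if the wrist force passes 120 N, or if a joint passes its speed limit or range.

ROBOT

A 7-joint arm with a two-finger parallel gripper is mounted at the origin on the work surface. World frame = base frame: x ahead of the robot, y to its left, z up, the work surface at z = 0. Lengths are in m, angles in rad, forces in N, time in s.
With the tool pointing down it reaches from about 0.425 to 0.875 m from the base axis. Payload 4.7 kg.
Tool frame: the origin (TCP) lies midway between the tips of the shut fingers; the grasp point (between the pads) lies 19 mm behind it; z points along the fingers, y is the line along which they close (so a half turn about z gives the same grasp; the last joint's range is limited). The gripper opens to 87 mm and grips with 3 to 60 N. Pads are 19 mm wide; open, the fingers measure 117 mm over their backs; the gripper's body (75 mm by 190 mm) begins 51 mm behind the grasp point.
Start: joints at [-1.218, 0.321, -0.07, 1.45, 0.023, 1.371, -0.057], TCP at [0.216, 0.613, 0.223] pointing down, gripper open.
Joint ranges: [-2.86, 2.86], [-0.3, 2.09], [-1.38, 1.24], [0.06, 2.45], [-1.56, 4.7], [0.09, 2.05], [-2.69, 2.69]. Speed limits (rad/s): [2.57, 2.57, 3.14, 3.14, 3.14, 3.14, 3.14].

INTERFACE

Orientations are given as a rotation vector (axis times angle).
In Python, from bench import ctrl gives the robot as it stands. The module is installed in compiled form; this text tells all that it offers.
- The arm moves only by the tool carry_out, never from a script. Its argument "steps" is a list of rows, each a list of 7 numbers: the turn, a rotation vector about the world's x, y, z in degrees, then the shift along the world's x, y, z in cm, then the opening, from 0 (shut) to 1 (fully open). A call has 1 to 12 rows; each row is the pose to reach, as a shift and turn from the pose commanded when the call began; what a row does not reach only later rows make up. A row lasts 1/10 s, in which the tool goes at most 50 mm and 8.59 degrees, less where a joint would pass 70% of its speed; a pose out of reach is approached as far as the arm can. A call with a gripper value outside its range is refused whole. The fingers move at their own pace and stop on an object; "squeeze" is the grip in N (left out, the last holds). Time passes only in rows, so rows that repeat a pose let the fingers close. It gives the time, the measured TCP pose, the force, the opening and the grip force at its end, in the units of the state.
- ctrl.get_state(): the state, without advancing time (a new reading comes with each control period).
- ctrl.get_image(name): name is "side" or "top" or "wrist"; returns a dict with "pixels" (384x512x3 uint8, red, green, blue), "camera_matrix" (3x3 intrinsics, pixels), "k1" (the pictures are not rectified: a ray, as slopes to the right and down, at radius r is drawn at 1 + k1 r^2 times it, then the intrinsics apply), "cam_to_world" (4x4, takes a point from camera to world coordinates); the wrist camera has in their place "T_tool_cam" (4x4, takes a point from camera to tool coordinates, whose origin is the TCP and whose axes are the flange's). Camera axes: x right, y down, z forward; pixel columns grow to the right and rows downward; lengths in m; the calibration is good to about 2 mm. A picture is of the moment at which its call begins: read the wrist's pose just before it. There is no depth.
- ctrl.close_job(): hands the job in; it is judged then, once.
The state is a dict: "time": time; "joint_positions": joint angles; "qd": joint speeds; "joint_torque": joint torques, N m; "position": TCP position; "tool_rot": TCP orientation; "ft_force": force on the tool from outside, world axes, zero at the start; "torque": the same for the moment, N m; "grip_width": opening from 0.0 (shut) to 1.0 (fully open); "grip_force": force on a finger pad.
Only numpy, scipy, OpenCV 4.12 (cv2) and the standard library are available. Lean on these libraries where they do the work, as an engineer would, in place of code of your own. Each camera call takes 0.05 s, during which the arm holds its last target. There are 200 camera calls.

## Working session

There is one attempt and no reset: what is moved stays moved. The work goes in short steps, Python scripts to look and compute and a tool call to move; the robot and the scene stay as the last step left them, time stands still between calls to the robot, and variables do not carry over. Pictures are saved under pics/ and viewed, at most 10 in all, crops included, and the job is handed in when it is done.

Besides the shell and the picture viewer there is one more tool, called after "Emit:" as name([rows], argument=value, ...), one row to a line, values as JSON. carry_out: Moves the arm, as the interface text tells. Its arguments: {"type":"object","properties":{"steps":{"type":"array","items":{"type":"array","items":{"type":"number"}}},"squeeze":{"type":"number"}},"required":["steps"]}

```bash
mkdir -p pics
cat > h.py <<'E'
import numpy as np, cv2
from bench import ctrl
def shot(n,f):
    d=ctrl.get_image(n); cv2.imwrite(f,np.ascontiguousarray(d["pixels"][:,:,::-1])); np.savez(f[:-4]+".npz",K=d["camera_matrix"],k1=d["k1"],T=d.get("cam_to_world",d.get("T_tool_cam"))); return d
def ray(f,uv):
    d=np.load(f[:-4]+".npz"); K=d["K"]; k=float(d["k1"])
    uv=np.atleast_2d(np.array(uv,float)); s=cv2.undistortPoints(uv[:,None],K,np.array([k,0,0,0,0.]))[:,0]
    T=d["T"]; v=np.c_[s,np.ones(len(s))]@T[:3,:3].T
    return T[:3,3],v
def onplane(f,uv,z):
    o,v=ray(f,uv); return o+v*((z-o[2])/v[:,2])[:,None]
def tri(f1,a,f2,b):
    o1,v1=ray(f1,a); o2,v2=ray(f2,b); out=[]
    for p,q in zip(v1,v2):
        s=np.linalg.lstsq(np.c_[p,-q],o2-o1,rcond=None)[0]; A=o1+p*s[0];B=o2+q*s[1]; out.append(np.r_[(A+B)/2,np.linalg.norm(A-B)])
    return np.array(out)
E
python3 - <<'E'
from h import *
np.set_printoptions(precision=3,suppress=True)
for n in("side","top"):
    d=shot(n,f"pics/{n}0.png"); print(d["k1"],d["camera_matrix"].tolist()); print(d["cam_to_world"])
s=ctrl.get_state(); print(s["position"],s["tool_rot"],s["time"],s["ft_force"])
a=cv2.imread("pics/side0.png");b=cv2.imread("pics/top0.png")
cv2.imwrite("pics/both0.png",cv2.resize(a,(800,600)));cv2.imwrite("pics/topb0.png",cv2.resize(b,(800,600)))
E
```

```text
-0.013548794161559732 [[447.1304142301555, 0.0, 253.02013243032667], [0.0, 447.1304142301555, 196.8822128999088], [0.0, 0.0, 1.0]]
[[ 0.785 -0.367  0.5   -0.076]
 [-0.62  -0.48   0.621 -0.895]
 [ 0.012 -0.797 -0.604  0.796]
 [ 0.     0.     0.     1.   ]]
-0.10102539154625534 [[359.8172625291974, 0.0, 255.941869444362], [0.0, 359.8172625291974, 190.43828963302494], [0.0, 0.0, 1.0]]
[[ 0.006 -0.991  0.13   0.41 ]
 [-1.    -0.01  -0.026 -0.096]
 [ 0.027 -0.13  -0.991  1.16 ]
 [ 0.     0.     0.     1.   ]]
[0.216 0.613 0.222] [-0.53  -3.096  0.003] 0.1 [-0.315 -0.059 -0.44 ]
```

View pics/both0.png

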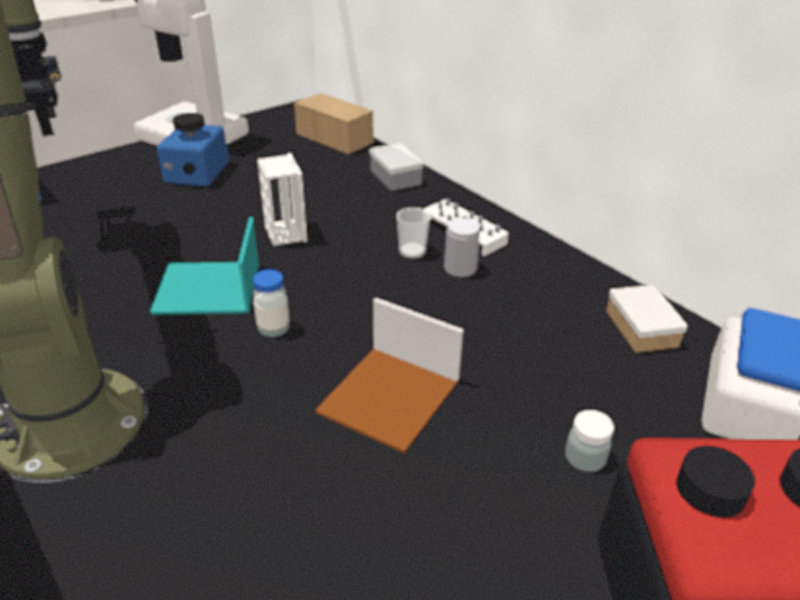

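View pics/topb0.png

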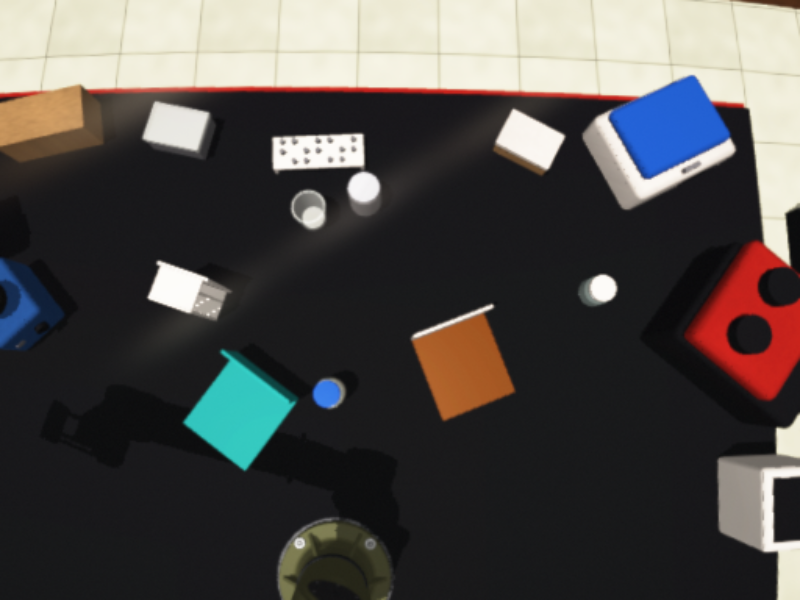

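Run:
```python
import cv2,numpy as np
a=cv2.imread("pics/side0.png");b=cv2.imread("pics/top0.png")
A=cv2.resize(a[92:164,150:210],(500,600),interpolation=cv2.INTER_CUBIC)
B=cv2.resize(b[155:215,85:155],None,fx=4.28,fy=4.28,interpolation=cv2.INTER_CUBIC)
C=cv2.resize(b[185:275,255:335],None,fx=3.6,fy=3.6,interpolation=cv2.INTER_CUBIC)
o=np.zeros((600,800,3),np.uint8);o[:,:500]=A;o[:B.shape[0],500:500+B.shape[1]]=B[:,:300];o[270:270+C.shape[0],500:500+C.shape[1]]=C
cv2.imwrite("pics/crop1.png",o)
```

```text
(no output)
```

View pics/crop1.png

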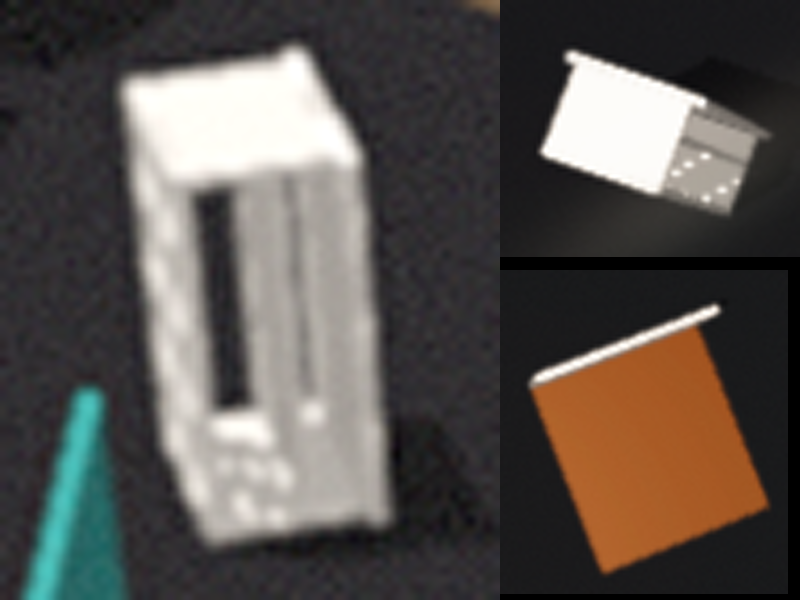

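The standing white rack (side crop, top 240,120) has its flange, the wide base plate, on the side away from the robot. Its holed face is towards the robot, at the left of the side crop.

Candidates (side image, 800 px):
- **Rack:** tall white one at (282,200), or the small white holed block lying at (465,225). I take the tall one.
- **Shield:** amber panel with white foot at (395,380), or the opaque teal one at (215,270). I take the amber one.

The amber shield's foot plate also stands on the side away from the robot, so both things tip outward.

Run:
```python
from h import *
np.set_printoptions(precision=3,suppress=True)
T="pics/top0.png";S="pics/side0.png"
t=np.array([[101.4,168.3],[132.4,178.8],[94.8,190.7],[122.9,200.1]])-.4
s=np.array([[295,47],[360,155],[125,80],[180,185]])/8.333+[150,92]-.4
r=tri(T,t,S,s); print("rack flL flR hoL hoR\n",r); print(onplane(T,t,.16))
t=np.array([[263.9,215.6],[315.6,196.1],[284.2,269.2],[329.4,250.8]])-.4
s=np.array([[240,192],[295.7,209.9],[203.5,262.4],[259.2,287.4]])-.3
r=tri(T,t,S,s); print("shield footL footR panL panR\n",r)
print(onplane(T,t[:2],.11),onplane(T,t[2:],.006))
c={"bottle":(328,393,.11),"beaker":(309,207,.085),"can":(364,187,.1),"jar":(601,289,.07)}
for k,v in c.items(): print(k,onplane(T,[v[0]/1.5625-.3,v[1]/1.5625-.3],v[2]))
u=np.array([[183,422],[245,470],[297,404],[228,352]])/1.5625
print("teal",onplane(T,u,.0)); print(ctrl.get_state()["time"])
```

```text
rack flL flR hoL hoR
 [[0.602 0.316 0.167 0.004]
 [0.574 0.225 0.164 0.005]
 [0.537 0.333 0.165 0.   ]
 [0.513 0.252 0.159 0.003]]
[[0.602 0.32  0.16 ]
 [0.573 0.228 0.16 ]
 [0.538 0.335 0.16 ]
 [0.512 0.252 0.16 ]]
shield footL footR panL panR
 [[ 0.478 -0.148  0.108  0.005]
 [ 0.535 -0.299  0.117  0.003]
 [ 0.314 -0.217  0.008  0.004]
 [ 0.372 -0.362  0.008  0.004]]
[[ 0.476 -0.146  0.11 ]
 [ 0.534 -0.299  0.11 ]] [[ 0.312 -0.216  0.006]
 [ 0.37  -0.362  0.006]]
bottle [[0.37  0.009 0.11 ]]
beaker [[0.731 0.057 0.085]]
can [[ 0.768 -0.051  0.1  ]]
jar [[ 0.576 -0.527  0.07 ]]
teal [[0.302 0.315 0.   ]
 [0.208 0.184 0.   ]
 [0.342 0.082 0.   ]
 [0.446 0.227 0.   ]]
0.1
```

Emit:
carry_out([
  [0,0,2.5,3.4,-3.7,0,0],
  [0,0,2.5,6.7,-7.4,0,0],
  [0,0,2.5,10.1,-11.2,0,0],
  [0,0,2.5,13.4,-14.9,0,0],
  [0,0,2.5,16.8,-18.6,0,0],
  [0,0,2.5,20,-22.4,0,0],
  [0,0,2.5,23.5,-26.1,0,0],
  [0,0,2.5,26,-28.8,0,0],
  [0,0,2.5,28,-31.1,0,0],
  [0,0,2.5,28,-31.1,-4,0],
  [0,0,2.5,28,-31.1,-9.5,0],
  [0,0,2.5,28,-31.1,-9.5,0],
])

```text
time: 1.3
position: [0.4919, 0.299, 0.121]
tool_rot: [-0.461, -3.098, 0.013]
ft_force: [-0.6, -0.9, -1.4]
grip_width: 0.034
grip_force: 0.0
```

Run:
```python
from h import *
a=shot("side","pics/side1.png")["pixels"][:,:,::-1];b=shot("top","pics/top1.png")["pixels"][:,:,::-1]
A=cv2.resize(a[60:200,110:250],(400,400));B=cv2.resize(b[110:250,50:190],(400,400))
cv2.imwrite("pics/v1.png",np.hstack([A,B])); s=ctrl.get_state(); print(s["position"],s["tool_rot"],s["ft_force"],s["time"],s["grip_width"])
```

```text
[0.49499521 0.30158191 0.12653866] [-0.46101765 -3.10507429  0.00391759] [0.38799269 0.36948364 0.0323884 ] 1.4 0.01258467108063317
```

View pics/v1.png

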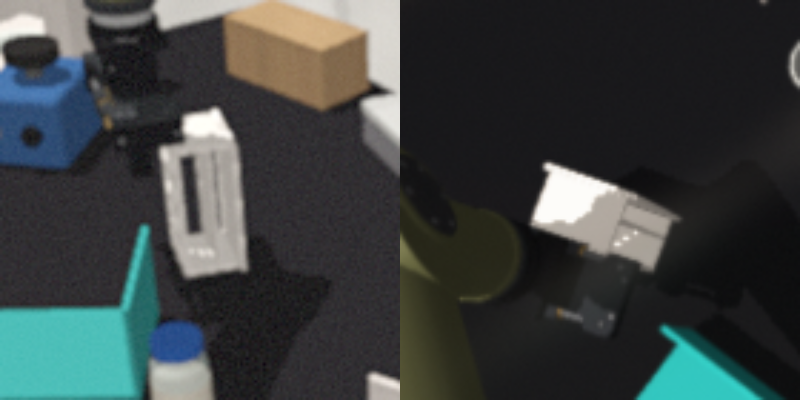

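The fingers (side crop 130,130) stand about 20 mm in front of the holed face, and the rack is still upright. Pushing now.

Emit:
carry_out([
  [0,0,0,1,-0.3,0,0],
  [0,0,0,1.6,-0.5,0,0],
  [0,0,0,2.2,-0.7,0,0],
  [0,0,0,2.8,-0.85,0,0],
  [0,0,0,3.4,-1.0,0,0],
  [0,0,0,4.0,-1.2,0,0],
  [0,0,0,4.6,-1.4,0,0],
  [0,0,0,5.2,-1.6,0,0],
  [0,0,0,5.8,-1.75,0,0],
])

```text
time: 2.3
position: [0.5547, 0.2841, 0.1274]
tool_rot: [0.462, 3.107, -0.0]
ft_force: [0.1, -0.6, -0.6]
grip_width: 0.005
grip_force: 0.0
```

Run:
```python
from h import *
a=shot("side","pics/side2.png")["pixels"][:,:,::-1];b=shot("top","pics/top2.png")["pixels"][:,:,::-1]
A=cv2.resize(a[60:200,110:250],(400,400));B=cv2.resize(b[110:250,50:190],(400,400))
cv2.imwrite("pics/v2.png",np.hstack([A,B])); s=ctrl.get_state(); print(s["position"],s["tool_rot"],s["ft_force"],s["time"])
```

```text
[0.55510608 0.28370128 0.1274003 ] [ 4.63924976e-01  3.10652824e+00 -6.65618151e-04] [-0.31051465 -0.60147594 -0.10566764] 2.4
```

View pics/v2.png

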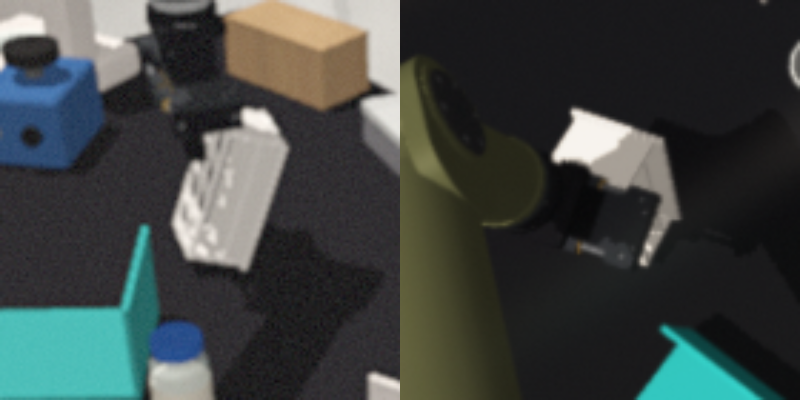

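The rack leans about 25° about its base edge, whose lower corner (side crop 245,268) has stayed in place. I'll carry on until it falls, then raise the hand.

Emit:
carry_out([
  [0,0,0,0.6,-0.2,0,0],
  [0,0,0,1.2,-0.4,0,0],
  [0,0,0,1.8,-0.55,0,0],
  [0,0,0,2.4,-0.7,0,0],
  [0,0,0,2.4,-0.7,0,0],
  [0,0,0,2.4,-0.7,0,0],
  [0,0,0,2.4,-0.7,2,0],
  [0,0,0,2.4,-0.7,6,0],
  [0,0,0,2.4,-0.7,10,0],
])

```text
time: 3.3
position: [0.5771, 0.2775, 0.2279]
tool_rot: [-0.461, -3.106, 0.002]
ft_force: [0.7, -0.4, -0.8]
grip_width: 0.004
grip_force: 0.0
```

Run:
```python
from h import *
a=shot("side","pics/side3.png")["pixels"][:,:,::-1];b=shot("top","pics/top3.png")["pixels"][:,:,::-1]
A=cv2.resize(a[60:260,110:310],(400,400));B=cv2.resize(b[70:250,50:230],(400,400))
cv2.imwrite("pics/v3.png",np.hstack([A,B])); s=ctrl.get_state(); print(s["position"],s["tool_rot"],s["ft_force"],s["time"])
```

```text
[0.5808164  0.27918455 0.23470154] [0.46003265 3.09877531 0.01134   ] [0.33321983 0.24132731 0.87616064] 3.4
```

View pics/v3.png

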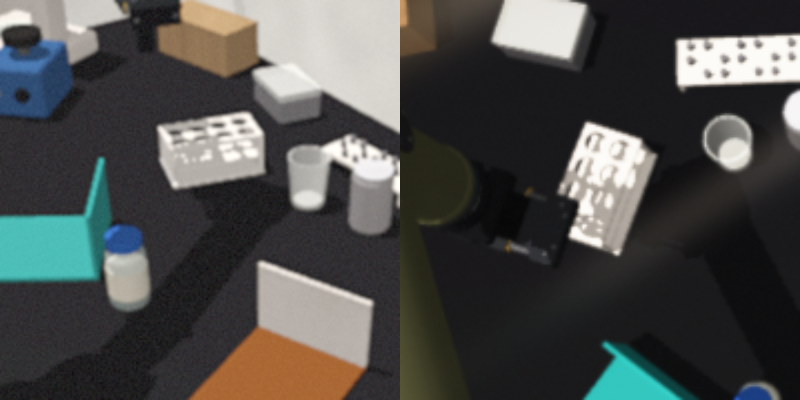

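The rack lies holes up at (210,150) in the side crop, near where it stood, and the beaker and the can are undisturbed. Next the shield: the tool turns +37.6° and crosses at height.

Emit:
carry_out([
  [0,0,4,-1,-4.6,0,0],
  [0,0,8,-2,-9.3,0,0],
  [0,0,12,-3,-14,0,0],
  [0,0,16,-4,-18.7,0,0],
  [0,0,20,-5,-23.4,0,0],
  [0,0,24,-6,-28,0,0],
  [0,0,28,-7,-32.7,0,0],
  [0,0,32,-8,-37.4,0,0],
  [0,0,36,-9,-42,0,0],
  [0,0,37.6,-10,-46.8,0,0],
  [0,0,37.6,-10.8,-51.4,0,0],
  [0,0,37.6,-10.8,-51.4,0,0],
])

```text
time: 4.6
position: [0.467, -0.244, 0.2279]
tool_rot: [0.547, -3.093, 0.005]
ft_force: [0.2, -0.1, -0.2]
grip_width: 0.007
grip_force: 0.0
```

Emit:
carry_out([
  [0,0,0,0,0,-4,0],
  [0,0,0,0,0,-8,0],
  [0,0,0,0,0,-11,0],
  [0,0,0,0,0,-13,0],
  [0,0,0,0,0,-14.2,0],
  [0,0,0,0,0,-14.2,0],
])

```text
time: 5.2
position: [0.469, -0.2354, 0.0841]
tool_rot: [0.564, -3.088, -0.002]
ft_force: [-0.1, -0.0, -0.5]
grip_width: 0.006
grip_force: 0.0
```

Run:
```python
from h import *
a=shot("side","pics/side4.png")["pixels"][:,:,::-1];b=shot("top","pics/top4.png")["pixels"][:,:,::-1]
A=cv2.resize(a[140:300,180:340],(400,400));B=cv2.resize(b[150:290,220:360],(400,400))
cv2.imwrite("pics/v4.png",np.hstack([A,B])); s=ctrl.get_state(); print(s["position"],s["tool_rot"],s["ft_force"],s["time"])
```

```text
[ 0.47069486 -0.23640806  0.08633517] [-5.64483206e-01  3.08944727e+00 -5.79810692e-04] [ 0.2048065  -0.01851103 -0.70477217] 5.3
```

View pics/v4.png

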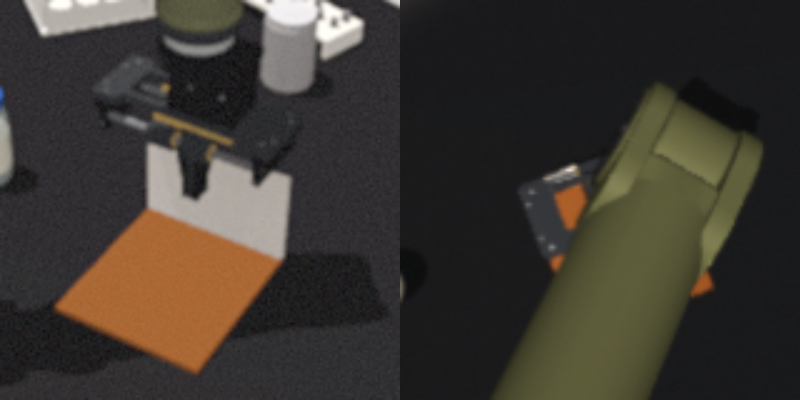

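Shut fingers stand in the middle in front of the foot plate's inner face (side crop 193,185), parallel to it. Pushing outward and lowering slightly near the end.

Emit:
carry_out([
  [0,0,0,0.9,0.35,0,0],
  [0,0,0,1.6,0.6,0,0],
  [0,0,0,2.2,0.8,0,0],
  [0,0,0,2.8,1.05,0,0],
  [0,0,0,3.4,1.3,0,0],
  [0,0,0,4.0,1.5,0,0],
  [0,0,0,4.6,1.7,0,0],
  [0,0,0,5.2,1.95,0,0],
  [0,0,0,5.8,2.2,-0.3,0],
  [0,0,0,6.4,2.4,-0.6,0],
])

```text
time: 6.3
position: [0.5352, -0.2118, 0.0796]
tool_rot: [-0.565, 3.089, 0.0]
ft_force: [-0.3, -0.2, -0.1]
grip_width: 0.007
grip_force: 0.2
```

Run:
```python
from h import *
a=shot("side","pics/side5.png")["pixels"][:,:,::-1]
cv2.imwrite("pics/v5.png",cv2.resize(a[120:300,180:360],(500,500))); s=ctrl.get_state(); print(s["position"],s["tool_rot"],s["ft_force"],s["time"])
```

```text
[ 0.53592714 -0.21108804  0.07903196] [-5.66371571e-01  3.08886914e+00  3.81663956e-04] [ 0.61727484  1.03874966 -0.43199594] 6.35
```

View pics/v5.png

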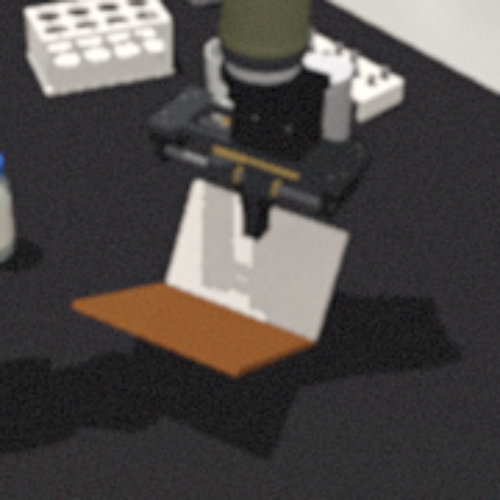

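The shield leans about 28° about its corner edge (165,285)–(315,342), which has not slid. Continuing.

Emit:
carry_out([
  [0,0,0,0.6,0.2,-0.3,0],
  [0,0,0,1.2,0.45,-0.6,0],
  [0,0,0,1.8,0.7,-0.9,0],
  [0,0,0,2.4,0.9,-0.9,0],
  [0,0,0,3,1.1,-0.9,0],
  [0,0,0,3,1.1,-0.9,0],
  [0,0,0,3,1.1,-0.9,0],
  [0,0,0,3,1.1,-0.9,0],
])

```text
time: 7.15
position: [0.5638, -0.2017, 0.0707]
tool_rot: [0.563, -3.091, 0.0]
ft_force: [-0.1, -0.7, 0.4]
grip_width: 0.003
grip_force: 0.0
```

Run:
```python
from h import *
a=shot("side","pics/side6.png")["pixels"][:,:,::-1]
cv2.imwrite("pics/v6.png",cv2.resize(a[120:300,180:360],(500,500))); s=ctrl.get_state(); print(s["position"],s["tool_rot"],s["ft_force"],s["time"])
```

```text
[ 0.56380305 -0.20173418  0.07068564] [-5.63341419e-01  3.09066057e+00  8.93226559e-05] [-0.64035152 -0.54698187  0.72901524] 7.2
```

View pics/v6.png

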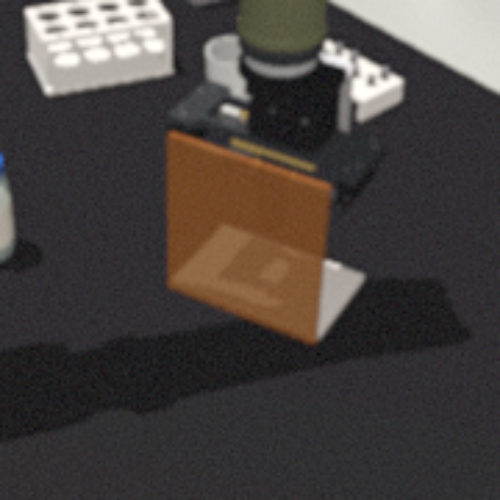

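The panel stands upright on its foot plate (edge 165,285 to 315,342). The hand backs forward 1 cm, clear of the panel, and then goes up.

Emit:
carry_out([
  [0,0,0,0.9,0.35,0,0],
  [0,0,0,1.2,0.4,2,0],
  [0,0,0,1.2,0.4,5,0],
  [0,0,0,1.2,0.4,9,0],
  [0,0,0,1.2,0.4,13,0],
  [0,0,0,1.2,0.4,17,0],
  [0,0,0,1.2,0.4,20,0],
  [0,0,0,1.2,0.4,20,0],
  [0,0,0,1.2,0.4,20,0],
])

```text
time: 8.1
position: [0.5767, -0.1972, 0.2711]
tool_rot: [-0.564, 3.089, -0.0]
ft_force: [0.0, 0.5, -0.6]
grip_width: 0.005
grip_force: 0.0
```

Run:
```python
from h import *
a=shot("side","pics/side7.png")["pixels"][:,:,::-1]
cv2.imwrite("pics/v7.png",cv2.resize(a,(800,600))); s=ctrl.get_state(); print(s["position"],s["ft_force"],s["time"])
```

```text
[ 0.57599879 -0.19694975  0.26976939] [ 0.22988646  0.87386072 -0.48119206] 8.15
```

View pics/v7.png

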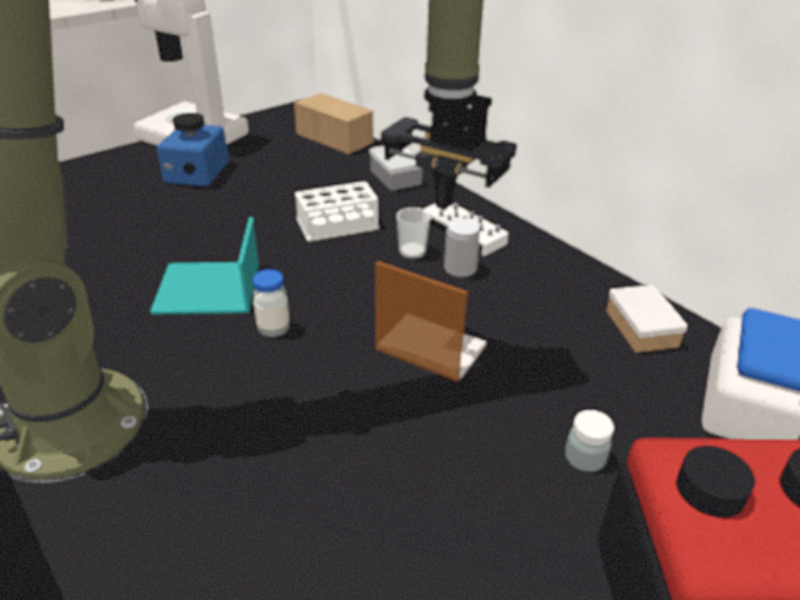

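The rack lies holes up (337,210), the shield stands with its panel upright (420,320), the other things are in their places and the hand is clear.

```bash
python3 -c "
from bench import ctrl
print(ctrl.close_job())"
```

```text
the job is handed in; nothing more can be done
None
```

The rack now lies on its base with its holes up, and the shield stands on its foot plate with the panel upright; both turned over about where they were, nothing else was disturbed as far as the last picture shows, and the job is handed in (the call gave no verdict).

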